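# Index the bottle carousel and lock it with the keeper

### The job

Bring the parts bottle with the red cap round to the yellow arrow: push a spoke of the carousel with a fingertip and turn it until the red-capped bottle stands squarely in line with the arrow. Then push the red keeper lever fully shut, so that its fork straddles the spoke end and holds the carousel there. It is all pushing work: do not touch, lift or tip the bottles, and leave the spool, tin and loupe where they are.

Things in the scene. Friction and masses are not known exactly. Their poses are not given: they have to be found in the camera images.
- carousel: Turntable on a vertical axis: disc 136 mm across (top 25 mm above the bench), four black cups (37 mm across, 16 mm deep) 45 mm from the axis, dark hub with four spokes along its own +x, +y, -x, -y; the cups lie half way between. Origin on the axis at bench height, z up. Turns either way, over a full turn; friction 0.08 N m (about 1 N at a spoke); stays where left.
- spoke0_end (a point): Centre of the black ball (16 mm across) that ends the spoke along the carousel's +x, 112 mm from the axis. The spoke is a level steel bar 10 mm thick, its axis 52 mm above the bench. Between the bottles (outer edge 63 mm from the axis) and the balls a fingertip has room 85 to 95 mm from the axis, lowered to about 30 mm above the bench.
- spoke1_end (a point): Centre of the black ball (16 mm across) that ends the spoke along the carousel's +y, 112 mm from the axis. The spoke is a level steel bar 10 mm thick, its axis 52 mm above the bench. Between the bottles (outer edge 63 mm from the axis) and the balls a fingertip has room 85 to 95 mm from the axis, lowered to about 30 mm above the bench.
- spoke2_end (a point): Centre of the black ball (16 mm across) that ends the spoke along the carousel's -x, 112 mm from the axis. The spoke is a level steel bar 10 mm thick, its axis 52 mm above the bench. Between the bottles (outer edge 63 mm from the axis) and the balls a fingertip has room 85 to 95 mm from the axis, lowered to about 30 mm above the bench.
- spoke3_end (a point): Centre of the black ball (16 mm across) that ends the spoke along the carousel's -y, 112 mm from the axis. The spoke is a level steel bar 10 mm thick, its axis 52 mm above the bench. Between the bottles (outer edge 63 mm from the axis) and the balls a fingertip has room 85 to 95 mm from the axis, lowered to about 30 mm above the bench.
- red_bottle: Small clear parts bottle with a RED screw cap, 26 mm across, 48 mm high, standing loose in one of the carousel's cups (about 2 mm play). Origin: centre of its underside, 27 mm above the bench; its top is 75 mm above the bench. To be brought to the arrow; not to be touched.
- white_bottle: The same bottle with a WHITE cap, loose in another cup; not to be touched. Origin: centre of its underside.
- blue_bottle: The same bottle with a BLUE cap, loose in another cup; not to be touched. Origin: centre of its underside. The fourth cup is empty.
- station: Fixed grey base plate, up to 8 mm thick, carrying carousel and keeper. Origin on the carousel's axis at bench height, z up. In its frame the flat yellow arrow lies in direction -135 degrees (-x, -y), 74 to 116 mm from the axis, pointing at it; the keeper's post stands at (-70, +128) mm. With a cup at the arrow the spokes lie along the station's axes; the keeper takes the one along +y.
- pickup_place (a point): The point in front of the arrow, 45 mm from the carousel's axis, 27 mm above the bench, where the red-capped bottle's underside centre must come.
- keeper_pivot (a point): Pivot of the keeper lever on its vertical axis, 52 mm above the bench; red boss 22 mm across, its top 62 mm above the bench. The keeper is a level red bar 10 mm thick and 90 mm long; two steel prongs 8 mm thick leave its carousel side 57 and 83 mm from the pivot, 29 mm long, splayed at the mouth to about 44 mm inside.
- keeper_fork (a point): Point on the axis of the keeper's bar midway between the prongs, 70 mm from the pivot, 52 mm above the bench. Shut, it lies 128 mm from the carousel's axis in the station's +y direction, the fork straddling the spoke ball there. Push near this point on the side of the bar away from the prongs, finger lowered to about 30 mm above the bench.
- keeper (a joint): Keeper angle, rad: 0 = shut against its stop (bar along the station's +x), grows counter-clockwise from above as it opens outward, to 1.4. Friction 0.04 N m; stays where left. The fork meets the spokes bodily: over a ball up to about 0.15 rad out of line it still passes, drawing the carousel into line; further off it jams.
- spool: Thread spool, 28 mm across, 30 mm high, wooden ends and dark thread, standing loose on the bench. Leave alone. Origin: centre of its underside.
- tin: Round metal tin, 35 mm across, 12 mm high, loose on the bench. Leave alone. Origin: centre of its underside.
- loupe: Black eye loupe, 42 mm across, 35 mm high, loose on the bench. Leave alone. Origin: centre of its underside.

How it is judged:
On the way, in this order (a step that is already met when the one before it is completed fails the run):
1. the red-capped bottle stands at the arrow and the carousel is at rest, with the keeper still open (horizontal distance between red_bottle and pickup_place below 0.008 m and angular speed of carousel below 0.05 rad/s and value of joint keeper above 0.5 rad), for 0.2 s.
2. the keeper is pushed shut (value of joint keeper below 0.06 rad), for 0.2 s.
At the end, for the whole second after the job is handed in: The red-capped bottle stands within 8 mm of the pick-up place at the arrow, the carousel is at rest, the keeper is shut (joint under 0.06 rad), and all three bottles still stand upright in their cups (horizontal distance between red_bottle and pickup_place below 0.008 m and angular speed of carousel below 0.05 rad/s and value of joint keeper below 0.06 rad and angle between each of red_bottle, white_bottle, blue_bottle's own z axis and vertical below 0.15 rad and horizontal distance between each of red_bottle, white_bottle, blue_bottle and carousel below 0.055 m); the robot touches nothing.
It fails at once if a bottle is touched with the fingers (over 2 N) (contact force between the fingers and red_bottle above 2 N or contact force between the fingers and white_bottle above 2 N or contact force between the fingers and blue_bottle above 2 N).
It fails at once if a bottle is lifted (over 15 mm) (height (world z) of any of red_bottle, white_bottle, blue_bottle above 0.042 m).
It fails at once if a bottle is tipped (over 0.4 rad) (angle between any of red_bottle, white_bottle, blue_bottle's own z axis and vertical above 0.4 rad).
It fails at once if the spool, tin or loupe is moved by more than 15 mm (distance of any of spool, tin, loupe from where it was at the start of the episode above 0.015 m).
It also fails if it takes over 61 s, if anything falls off the work surface, if the arm or the gripper's body presses on something with over 40 N, if the wrist force passes 120 N, or if a joint passes its speed limit or range.

### The arm

A 6-joint arm with a two-finger parallel gripper is mounted at the origin on a cart in front of the work surface, level with it; the furniture and walls round the work are solid. World frame = base frame: x ahead of the robot, y to its left, z up, the work surface at z = 0. Lengths are in m, angles in rad, forces in N, time in s.
With the tool pointing down it reaches from about 0.375 to 0.975 m from the base axis. Payload 3.8 kg.
Tool frame: the origin (TCP) lies midway between the tips of the shut fingers; the grasp point (between the pads) lies 19 mm behind it; x points along the fingers, z is the direction in which the jaws open and shut, and the axes are right-handed (so a half turn about x gives the same grasp; the last joint's range is limited). The gripper opens to 85 mm and grips with 20 to 120 N. Pads are 22 mm wide; open, the fingers measure 114 mm over their backs; the gripper's body (76 mm by 85 mm) begins 54 mm behind the grasp point. The pads swing forward as they close: fully open they stand 13 mm farther back than shut.
Start: joints at [-1.15, 0.264, 1.604, -0, 1.274, -0.037], TCP at [0.298, -0.605, 0.231] pointing down, gripper open.
Joint ranges: [-2.63, 2.63], [-0.94, 2.18], [0.31, 2.57], [-1.31, 4.45], [0, 2.66], [-2.55, 2.55]. Speed limits (rad/s): [2.57, 2.57, 3.14, 3.14, 3.14, 3.14].

### API

Orientations are given as a rotation vector (axis times angle).
In Python, from workcell import * gives the robot as it stands. The module is installed in compiled form; this text tells all that it offers.
- The arm moves only by the tool carry_out, never from a script. Its arguments are lists of equal length, an entry for each row: "offset": the shift along the tool's x, y, z in cm, a list of three; "delta_rot": the turn, a rotation vector about the tool's x, y, z in degrees, a list of three. A call has exactly 5 rows; each row shifts and turns the commanded pose from where the row before left it, along the tool's axes as they then stand; what a row does not reach is not made up. A row lasts 1/12 s, in which the tool goes at most 41.7 mm and 7.16 degrees, less where a joint would pass 70% of its speed; a pose out of reach is approached as far as the arm can. A call is refused whole if a number of a shift passes 4.17 or a number of a turn 7.16, either way. A call with a gripper value outside its range is refused whole. "fingers" is the opening, from -1 (shut) to 1 (fully open), set as the call begins (left out, the last holds). The fingers move at their own pace and stop on an object; "newtons" is the grip in N (left out, the last holds). Time passes only in rows, so rows that do not move let the fingers close, or fill a call up. It gives the time, the measured TCP pose, the force and the opening at its end, in the units of the state.
- read_state(): the state, without advancing time (a new reading comes with each control period).
- read_camera(name): name is "side" or "top"; returns (picture, depth): 384x512x3 uint8, red, green, blue; 384x512 float32, m along the optical axis (not along the pixel's ray), 0 where there is no reading.
- get_calibration(name): a dict with "fx", "fy", "cx", "cy" (pixels), "distortion" ([k1, k2, p1, p2, k3] as OpenCV has them; the pictures are not rectified), "R" (3x3) and "t" (3): a world point X has camera coordinates R X + t. Camera axes: x right, y down, z forward; pixel columns grow to the right and rows downward; lengths in m; the calibration is good to about 2 mm. A picture is of the moment at which its call begins. get_calibration takes no time and is no camera call.
- finish_job(): hands the job in, once; it reports no verdict.
The state is a dict: "time": time; "q": joint angles; "joint_vel": joint speeds; "joint_torque": joint torques, N m; "tool_pos": TCP position; "tcp_rot": TCP orientation; "wrist_force": force on the tool from outside, world axes, zero at the start; "torque": the same for the moment, N m; "width": opening from 0.0 (shut) to 1.0 (fully open).
Only numpy, scipy, OpenCV 4.12 (cv2) and the standard library are available. Lean on these libraries where they do the work, as an engineer would, in place of code of your own. Each camera call takes 0.05 s, during which the arm holds its last target. There are 200 camera calls.

## Working session

There is one attempt and no reset: what is moved stays moved. The work goes in short steps, Python scripts to look and compute and a tool call to move; the robot and the scene stay as the last step left them, time stands still between calls to the robot, and variables do not carry over. Pictures are saved under pics/ and viewed, about 8 in all and at most 12, crops included, and the job is handed in when it is done.

Besides the shell and the picture viewer there is one more tool, called after "Call:" as name(argument=value, ...) on one line, values as JSON. carry_out: Moves the arm, as the interface text tells. Its arguments: {"type":"object","properties":{"offset":{"type":"array"},"delta_rot":{"type":"array"},"fingers":{"type":"number"},"newtons":{"type":"number"}},"required":["offset","delta_rot"]}

```bash
mkdir -p pics; python3 - <<'E'
from workcell import *
import cv2,numpy as np
s=read_state();print(s['time'],s['tool_pos'],s['tcp_rot'],s['width'])
for n in('top','side'):
    p,d=read_camera(n);np.savez(''+n+'0.npz',p=p,d=d);cv2.imwrite(f'pics/{n}0.png',p[:,:,::-1])
    c=get_calibration(n);print(n,c, 'campos',-np.array(c['R']).T@np.array(c['t']))
E
```

```text
0.0 [ 0.29803622 -0.60483528  0.22998295] [ 0.86693656  1.39351525 -0.86495902] 1.0023888375633643
top {'fx': 496.398721629034, 'fy': 496.398721629034, 'cx': 256.80065565196145, 'cy': 182.3352251230089, 'distortion': array([-0.08967353,  0.        ,  0.        ,  0.        ,  0.        ]), 'R': array([[ 0.01110684, -0.99992749, -0.00465224],
       [-0.99774412, -0.0107743 , -0.06626154],
       [ 0.06620661,  0.0053777 , -0.99779144]]), 't': array([0.0512588 , 0.55212795, 1.36108096])} campos [0.46020053 0.04988438 1.39489825]
side {'fx': 421.5416178024081, 'fy': 421.5416178024081, 'cx': 252.65925546228704, 'cy': 191.23087479802643, 'distortion': array([-0.12770512,  0.        ,  0.        ,  0.        ,  0.        ]), 'R': array([[-0.88521034, -0.46517998, -0.00320184],
       [-0.19197069,  0.37156116, -0.90834441],
       [ 0.42373331, -0.8034612 , -0.4182107 ]]), 't': array([0.50497543, 0.13711539, 0.84089566])} campos [0.11701611 0.85958474 0.47783641]
```

View pics/top0.png

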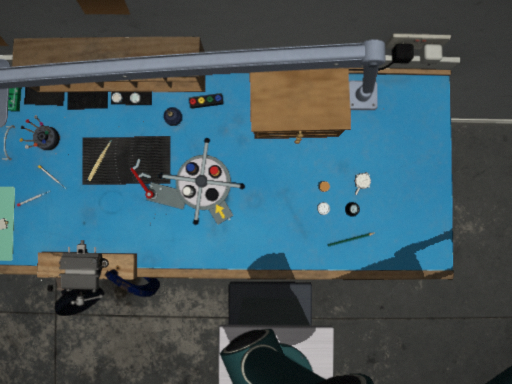

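View pics/side0.png

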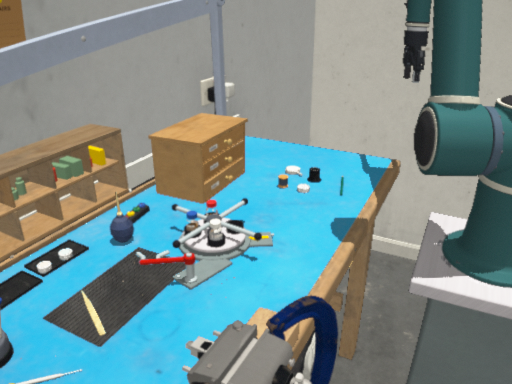

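The top view shows the carousel hub near (202,181), the keeper boss near (150,194) and the arrow near (219,211). The red cap is at about (215,171). The side view agrees. Next I'll measure positions and take a zoomed crop.

```bash
cat > h.py <<'E'
from workcell import *
import cv2,numpy as np
def ray(n,px,z):
    c=get_calibration(n);K=np.array([[c['fx'],0,c['cx']],[0,c['fy'],c['cy']],[0,0,1]])
    u=cv2.undistortPoints(np.array(px,float).reshape(-1,1,2),K,np.array(c['distortion'])).reshape(-1,2)
    R=np.array(c['R']);C=-R.T@np.array(c['t']);d=np.c_[u,np.ones(len(u))]@R
    return C+d*((z-C[2])/d[:,2])[:,None]
def proj(n,X):
    c=get_calibration(n);K=np.array([[c['fx'],0,c['cx']],[0,c['fy'],c['cy']],[0,0,1]])
    return cv2.projectPoints(np.array(X,float).reshape(-1,3),cv2.Rodrigues(np.array(c['R']))[0],np.array(c['t']),K,np.array(c['distortion']))[0].reshape(-1,2)
def blobs(p,box,lo,hi,mn=4):
    x0,y0,x1,y1=box;h=cv2.cvtColor(p[y0:y1,x0:x1],cv2.COLOR_RGB2HSV)
    m=cv2.inRange(h,lo,hi);n,l,s,c=cv2.connectedComponentsWithStats(m)
    return [(c[i]+[x0,y0],s[i][4],s[i][:4]+[x0,y0,0,0]) for i in range(1,n) if s[i][4]>=mn]
E
python3 - <<'E'
from h import *
p=np.load('top0.npz')['p'];b=(125,130,250,230)
for nm,lo,hi,z in(('red',(0,150,80),(6,255,255),.07),('red2',(172,150,80),(180,255,255),.07),('yellow',(18,130,100),(35,255,255),.008),('black',(0,0,0),(180,255,45),.052),('blue',(108,130,40),(130,255,255),.075)):
    for c,a,s in blobs(p,b,lo,hi): print(nm,c.round(1),a,s,ray('top',c,z)[0].round(4))
x0,y0,x1,y1=b
cv2.imwrite('pics/c1.png',cv2.resize(p[y0:y1,x0:x1,::-1],None,fx=6,fy=6,interpolation=cv2.INTER_CUBIC))
E
```

```text
red [213.6 169.7] 53 [210 166   9   8] [0.5808 0.1734 0.07  ]
red [141.6 182.6] 88 [131 168  22  30] [0.544  0.3671 0.07  ]
red2 [146.  187.5] 4 [145 186   3   4] [0.531  0.3547 0.07  ]
red2 [145.8 191.5] 4 [145 190   2   4] [0.5202 0.3551 0.07  ]
yellow [219.6 210.4] 65 [216 205   9  13] [0.4726 0.1604 0.008 ]
black [147.2 157.9] 1759 [125 137  44  47] [0.613  0.3578 0.052 ]
black [206.5 140. ] 12 [205 139   4   3] [0.6637 0.1958 0.052 ]
black [193.8 169.5] 35 [187 163  11  12] [0.5823 0.229  0.052 ]
black [219.5 171.5] 8 [219 168   2   8] [0.5777 0.1588 0.052 ]
black [241.9 185.6] 11 [241 184   3   4] [0.5399 0.0974 0.052 ]
black [192.4 190.7] 17 [190 186   5  11] [0.5247 0.2316 0.052 ]
black [211.5 194.1] 107 [206 189  12  11] [0.5161 0.1794 0.052 ]
black [195.2 221.8] 12 [194 220   4   4] [0.4407 0.2224 0.052 ]
blue [190.3 166.6] 54 [187 163   8   8] [0.5879 0.2356 0.075 ]
```

View pics/c1.png

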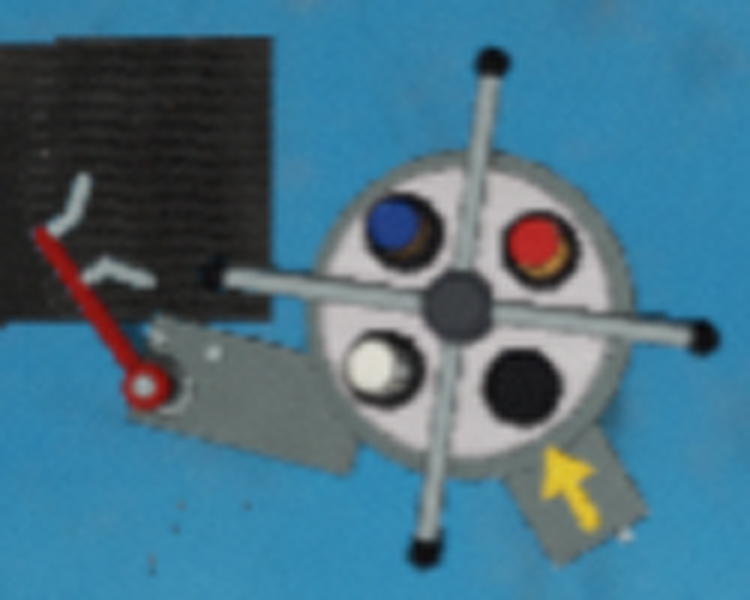

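The crop (6x, origin at 125,130) shows the spoke ends at (492,62), (703,338), (425,551) and (213,275). The keeper boss is at (145,386) with the bar end at (40,232), and the red cap is at upper right. The cup at the arrow is empty, so red needs about −97° (clockwise). I'll check these numbers and get the tool axes.

```bash
python3 - <<'E'
from h import *
C=lambda l:np.array(l,float)/6+[125-.4,130-.4]
B=ray('top',C([(492,62),(703,338),(425,551),(213,275)]),.053)
ax=(B.mean(0))[:2];print('balls',B[:,:2].round(4),'axis',ax, 'r',np.linalg.norm(B[:,:2]-ax,axis=1))
a=np.degrees(np.arctan2(*(B[:,:2]-ax).T[::-1]));print('ang',a)
P=ray('top',C([(145,386)]),.062)[0,:2];v=P-ax;print('pivot',P,np.linalg.norm(v),'yaw',np.degrees(np.arctan2(v[1],v[0])-np.arctan2(128,-70)))
A=ray('top',C([(548,450),(590,525)]),.008)[:,:2]
for q in [*A,A.mean(0)]: v=q-ax;print('arrow',np.linalg.norm(v),'yaw',np.degrees(np.arctan2(v[1],v[0]))+135)
T=ray('top',C([(40,232)]),.057)[0,:2];v=T-P;print('tip',T,np.linalg.norm(v),np.degrees(np.arctan2(v[1],v[0])))
R=cv2.Rodrigues(np.array(read_state()['tcp_rot']))[0];print('tool axes cols\n',R.round(3))
p=np.load('side0.npz')['p']
cv2.imwrite('pics/sc.png',cv2.resize(p[185:295,125:285,::-1],None,fx=5,fy=5,interpolation=cv2.INTER_CUBIC))
E
```

```text
balls [[0.6638 0.1955]
 [0.539  0.0977]
 [0.4416 0.2217]
 [0.5652 0.3207]] axis [0.55240753 0.20890515] r [0.11217939 0.11197987 0.11156454 0.11251754]
ang [ -6.88202055 -96.85937964 173.39311765  83.45426196]
pivot [0.51409378 0.34854176] 0.14479753179993604 yaw -13.329829227328412
arrow 0.07425100055300456 yaw -14.201940570296614
arrow 0.1143013755679125 yaw -14.433537085064643
arrow 0.0942760042033725 yaw -14.34233554589457
tip [0.58370615 0.3996527 ] 0.08636093202819642 36.286939130671485
tool axes cols
 [[-0.001  0.897  0.442]
 [ 0.002  0.442 -0.897]
 [-1.     0.    -0.002]]
```

View pics/sc.png

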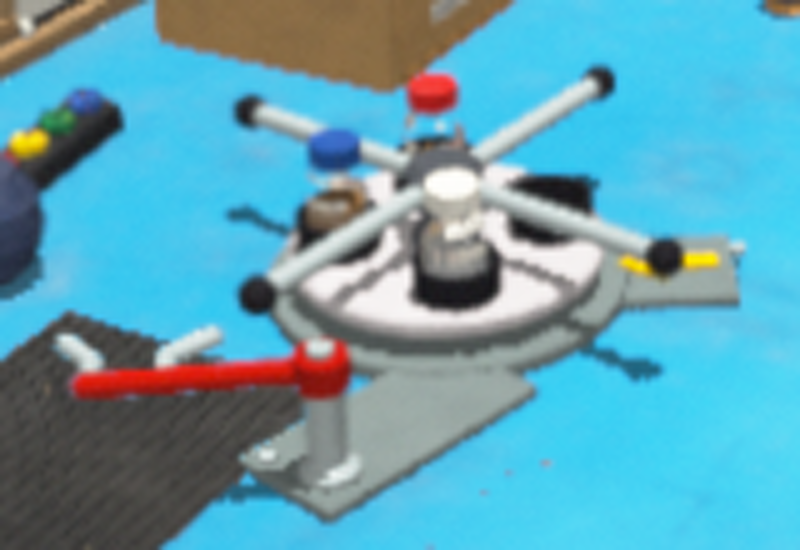

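Axis is (0.5524, 0.2089), station yaw about −13.7° and keeper open about 0.87 rad. The side crop confirms the lever is open on the left and its fork is clear of the balls. Next I'll plan the travel rows.

```bash
cat >> h.py <<'E'
AX=np.array([.5524,.2089])
def pose(r,phi,z): # finger at polar about axis (deg), world pos
    return np.array([*(AX+r*np.array([np.cos(np.radians(phi)),np.sin(np.radians(phi))])),z])
def rows(wps):
    """wps: list of (pos,yaw_y_deg,nrows) -> prints offset/delta_rot rows from the current pose (tool x down)"""
    s=read_state();p=np.array(s['tool_pos']);R=cv2.Rodrigues(np.array(s['tcp_rot']))[0]
    print('t',round(s['time'],2),'pos',p.round(4),'yaw',np.degrees(np.arctan2(R[1,1],R[0,1])).round(1),'F',np.round(s['wrist_force'],1),'tilt',R[:,0].round(3),'w',round(s['width'],2),'q',np.round(s['q'],2))
    O=[];D=[]
    for tp,ty,n in wps:
        p0=p.copy()
        for k in range(1,n+1):
            cy=np.degrees(np.arctan2(R[1,1],R[0,1]));dy=(ty-cy+180)%360-180
            o=np.round(R.T@(p0+(np.array(tp)-p0)*k/n-p)*100,1 if False else 2);th=-round(dy/(n-k+1),1)
            O.append([round(float(v),2) for v in o]);D.append([th,0,0])
            p=p+R@o/100;R=R@cv2.Rodrigues(np.array([np.radians(th),0,0]))[0]
    while len(O)%5:O.append([0,0,0]);D.append([0,0,0])
    for i in range(0,len(O),5):print(O[i:i+5],D[i:i+5])
    print('max',np.abs(O).max(),np.abs(D).max())
E
python3 - <<'E'
from h import *
rows([(pose(.088,-77,.12),103,20),(pose(.088,-77,.03),103,5)])
E
```

```text
t 0.1 pos [ 0.298  -0.6049  0.2301] yaw 26.2 F [-0.4 -0.2  0.1] tilt [-0.001  0.002 -1.   ] w 1.0 q [-1.15  0.26  1.61  0.    1.27 -0.04]
[[0.56, 2.84, -2.66], [0.55, 3.01, -2.46], [0.56, 3.16, -2.26], [0.55, 3.31, -2.05], [0.56, 3.44, -1.82]] [[np.float64(-3.8), 0, 0], [np.float64(-3.8), 0, 0], [np.float64(-3.8), 0, 0], [np.float64(-3.8), 0, 0], [np.float64(-3.8), 0, 0]]
[[0.56, 3.54, -1.59], [0.55, 3.65, -1.34], [0.56, 3.73, -1.1], [0.56, 3.8, -0.85], [0.55, 3.84, -0.59]] [[np.float64(-3.9), 0, 0], [np.float64(-3.8), 0, 0], [np.float64(-3.9), 0, 0], [np.float64(-3.8), 0, 0], [np.float64(-3.9), 0, 0]]
[[0.56, 3.88, -0.32], [0.55, 3.89, -0.07], [0.56, 3.88, 0.19], [0.56, 3.86, 0.46], [0.55, 3.83, 0.71]] [[np.float64(-3.8), 0, 0], [np.float64(-3.9), 0, 0], [np.float64(-3.8), 0, 0], [np.float64(-3.9), 0, 0], [np.float64(-3.8), 0, 0]]
[[0.56, 3.76, 0.96], [0.56, 3.7, 1.22], [0.55, 3.6, 1.47], [0.56, 3.5, 1.7], [0.55, 3.37, 1.93]] [[np.float64(-3.9), 0, 0], [np.float64(-3.8), 0, 0], [np.float64(-3.9), 0, 0], [np.float64(-3.8), 0, 0], [np.float64(-3.9), 0, 0]]
[[1.8, -0.0, 0.0], [1.8, -0.01, 0.0], [1.8, -0.0, 0.0], [1.8, -0.0, 0.0], [1.8, -0.01, 0.0]] [[np.float64(0.0), 0, 0], [np.float64(0.0), 0, 0], [np.float64(0.0), 0, 0], [np.float64(0.0), 0, 0], [np.float64(0.0), 0, 0]]
max 3.89 3.9
```

Call:
carry_out(offset=[[0.55, 2.85, -2.65], [0.55, 3.0, -2.45], [0.55, 3.15, -2.25], [0.55, 3.3, -2.05], [0.55, 3.45, -1.8]], delta_rot=[[-3.8, 0, 0], [-3.8, 0, 0], [-3.8, 0, 0], [-3.8, 0, 0], [-3.8, 0, 0]], fingers=-1)

```text
time: 0.52
tool_pos: [0.367, -0.422, 0.2029]
tcp_rot: [0.609, 1.485, -0.608]
wrist_force: [0.4, -0.2, 0.4]
width: 0.297
```

Call:
carry_out(offset=[[0.55, 3.55, -1.6], [0.55, 3.65, -1.35], [0.55, 3.75, -1.1], [0.55, 3.8, -0.85], [0.55, 3.85, -0.6]], delta_rot=[[-3.9, 0, 0], [-3.8, 0, 0], [-3.9, 0, 0], [-3.8, 0, 0], [-3.9, 0, 0]])

```text
time: 0.93
tool_pos: [0.4355, -0.2396, 0.1757]
tcp_rot: [0.347, 1.543, -0.346]
wrist_force: [0.7, 0.8, 0.1]
width: -0.001
```

Call:
carry_out(offset=[[0.55, 3.9, -0.3], [0.55, 3.9, -0.05], [0.55, 3.9, 0.2], [0.55, 3.85, 0.45], [0.55, 3.85, 0.7]], delta_rot=[[-3.8, 0, 0], [-3.9, 0, 0], [-3.8, 0, 0], [-3.9, 0, 0], [-3.8, 0, 0]])

```text
time: 1.35
tool_pos: [0.5046, -0.0572, 0.1483]
tcp_rot: [0.083, 1.569, -0.083]
wrist_force: [1.4, -0.6, 0.3]
width: 0.002
```

Call:
carry_out(offset=[[0.55, 3.75, 0.95], [0.55, 3.7, 1.2], [0.55, 3.6, 1.45], [0.55, 3.5, 1.7], [0.55, 3.4, 1.95]], delta_rot=[[-3.9, 0, 0], [-3.8, 0, 0], [-3.9, 0, 0], [-3.8, 0, 0], [-3.9, 0, 0]])

```text
time: 1.77
tool_pos: [0.5728, 0.1249, 0.1206]
tcp_rot: [-0.182, 1.564, 0.181]
wrist_force: [1.2, -0.6, 0.1]
width: -0.002
```

```bash
python3 - <<'E'
from h import *
rows([(pose(.088,-77,.12),103,2),(pose(.088,-77,.03),103,6)])
E
```

```text
t 1.77 pos [0.5728 0.1249 0.1206] yaw 103.2 F [ 1.2 -0.6  0.1] tilt [-0.001 -0.    -1.   ] w -0.0 q [ 0.17  0.19  1.91 -0.    1.04 -0.06]
[[0.03, -0.08, -0.05], [0.03, -0.08, -0.05], [1.5, 0.0, 0.0], [1.5, 0.0, 0.0], [1.5, 0.0, 0.0]] [[np.float64(0.1), 0, 0], [np.float64(0.1), 0, 0], [np.float64(0.0), 0, 0], [np.float64(0.0), 0, 0], [np.float64(0.0), 0, 0]]
[[1.5, 0.0, 0.01], [1.5, 0.0, -0.0], [1.5, 0.0, -0.0], [0, 0, 0], [0, 0, 0]] [[np.float64(0.0), 0, 0], [np.float64(0.0), 0, 0], [np.float64(0.0), 0, 0], [0, 0, 0], [0, 0, 0]]
max 1.5 0.1
```

Call:
carry_out(offset=[[0, -0.15, -0.1], [1.5, 0, 0], [1.5, 0, 0], [1.5, 0, 0], [1.5, 0, 0]], delta_rot=[[0, 0, 0], [0, 0, 0], [0, 0, 0], [0, 0, 0], [0, 0, 0]])

```text
time: 2.18
tool_pos: [0.5717, 0.1211, 0.0603]
tcp_rot: [-0.179, 1.564, 0.178]
wrist_force: [-0.1, -0.0, -0.3]
width: 0.003
```

Call:
carry_out(offset=[[1.5, 0, 0], [1.5, 0, 0], [0, 0, 0], [0, 0, 0], [0, 0, 0]], delta_rot=[[0, 0, 0], [0, 0, 0], [0, 0, 0], [0, 0, 0], [0, 0, 0]])

```text
time: 2.6
tool_pos: [0.5725, 0.1211, 0.0318]
tcp_rot: [-0.178, 1.563, 0.178]
wrist_force: [1.4, 0.1, -0.0]
width: 0.001
```

```bash
python3 - <<'E'
from h import *
# first slow stretch, 4 deg a row
rows([(pose(.088,-77-4*k,.03),103-4*k,1) for k in range(1,16)])
E
```

```text
t 2.6 pos [0.5725 0.1211 0.0318] yaw 103.0 F [ 1.4  0.1 -0. ] tilt [ 0.  0. -1.] w 0.0 q [ 0.17  0.3   1.97 -0.    0.88 -0.06]
[[0.18, 0.23, -0.6], [-0.0, 0.02, -0.61], [-0.0, 0.02, -0.61], [-0.0, 0.02, -0.62], [-0.0, 0.02, -0.61]] [[np.float64(4.0), 0, 0], [np.float64(4.0), 0, 0], [np.float64(4.0), 0, 0], [np.float64(4.0), 0, 0], [np.float64(4.0), 0, 0]]
[[-0.0, 0.02, -0.62], [-0.0, 0.03, -0.61], [-0.0, 0.02, -0.61], [-0.0, 0.02, -0.62], [-0.0, 0.02, -0.61]] [[np.float64(4.0), 0, 0], [np.float64(4.0), 0, 0], [np.float64(4.0), 0, 0], [np.float64(4.0), 0, 0], [np.float64(4.0), 0, 0]]
[[-0.0, 0.02, -0.61], [-0.0, 0.02, -0.62], [-0.0, 0.02, -0.61], [-0.0, 0.03, -0.62], [-0.0, 0.02, -0.61]] [[np.float64(4.0), 0, 0], [np.float64(4.0), 0, 0], [np.float64(4.0), 0, 0], [np.float64(4.0), 0, 0], [np.float64(4.0), 0, 0]]
max 0.62 4.0
```

Call:
carry_out(offset=[[0.1, 0.2, -0.6], [0, 0.02, -0.61], [0, 0.02, -0.61], [0, 0.02, -0.61], [0, 0.02, -0.61]], delta_rot=[[4, 0, 0], [4, 0, 0], [4, 0, 0], [4, 0, 0], [4, 0, 0]])

```text
time: 3.02
tool_pos: [0.543, 0.1214, 0.0321]
tcp_rot: [0.099, 1.565, -0.098]
wrist_force: [1.7, -0.8, -0.9]
width: 0.003
```

Call:
carry_out(offset=[[0, 0.02, -0.61], [0, 0.02, -0.61], [0, 0.02, -0.61], [0, 0.02, -0.61], [0, 0.02, -0.61]], delta_rot=[[4, 0, 0], [4, 0, 0], [4, 0, 0], [4, 0, 0], [4, 0, 0]])

```text
time: 3.43
tool_pos: [0.5136, 0.1301, 0.0319]
tcp_rot: [0.372, 1.536, -0.371]
wrist_force: [0.7, -1.7, 0.2]
width: 0.0
```

```bash
python3 - <<'E'
from h import *
rows([(pose(.088,-77-4*k,.03),103-4*k,1) for k in range(11,26)])
s=read_state();v=np.array(s['tool_pos'])[:2]-AX;print('finger polar',np.linalg.norm(v),np.degrees(np.arctan2(v[1],v[0])))
p,d=read_camera('top');cv2.imwrite('pics/t2.png',cv2.resize(p[130:230,125:250,::-1],None,fx=6,fy=6,interpolation=cv2.INTER_CUBIC))
b=(125,130,250,230)
for nm,lo,hi,z in(('red',(0,150,80),(6,255,255),.075),('black',(0,0,0),(180,255,45),.053),('blue',(108,130,40),(130,255,255),.075)):
    for c,a,s in blobs(p,b,lo,hi):
        X=ray('top',c,z)[0,:2]-AX; print(nm,c.round(1),a,'r',np.linalg.norm(X).round(4),'ang',np.degrees(np.arctan2(X[1],X[0])).round(1))
E
```

```text
t 3.43 pos [0.5136 0.1301 0.0319] yaw 62.8 F [ 0.7 -1.7  0.2] tilt [ 0.003  0.    -1.   ] w 0.0 q [ 0.2   0.2   2.09 -0.    0.85  0.68]
[[0.19, -0.0, -0.74], [0.0, 0.02, -0.61], [-0.0, 0.02, -0.61], [-0.0, 0.02, -0.62], [-0.0, 0.03, -0.61]] [[np.float64(3.8), 0, 0], [np.float64(4.0), 0, 0], [np.float64(4.0), 0, 0], [np.float64(4.0), 0, 0], [np.float64(4.0), 0, 0]]
[[-0.0, 0.02, -0.61], [-0.01, 0.02, -0.62], [0.0, 0.02, -0.61], [0.0, 0.02, -0.62], [0.0, 0.02, -0.61]] [[np.float64(4.0), 0, 0], [np.float64(4.0), 0, 0], [np.float64(4.0), 0, 0], [np.float64(4.0), 0, 0], [np.float64(4.0), 0, 0]]
[[0.0, 0.03, -0.61], [0.0, 0.02, -0.62], [0.0, 0.02, -0.61], [0.0, 0.02, -0.61], [0.0, 0.02, -0.62]] [[np.float64(4.0), 0, 0], [np.float64(4.0), 0, 0], [np.float64(4.0), 0, 0], [np.float64(4.0), 0, 0], [np.float64(4.0), 0, 0]]
max 0.74 4.0
finger polar 0.0877981179627164 -116.20937101336739
red [141.6 182.7] 91 r 0.157 ang 93.2
black [147.7 158.2] 1741 r 0.1588 ang 67.9
black [227.1 148.9] 10 r 0.1118 ang -38.7
black [201.9 167.3] 60 r 0.0363 ang -3.1
black [239.8 165.5] 11 r 0.1132 ang -68.2
black [215.5 177. ] 186 r 0.0409 ang -75.6
black [248.4 176. ] 17 r 0.1296 ang -83.9
black [186.6 177.4] 5 r 0.04 ang 78.1
black [187.9 193.7] 22 r 0.05 ang 136.1
black [200.7 202.2] 6 r 0.0586 ang -179.6
black [232.7 207.4] 21 r 0.1131 ang -129.3
black [219.2 211.5] 98 r 0.0976 ang -148.5
black [174.3 212.7] 10 r 0.1129 ang 141.2
black [202.  218.5] 6 r 0.1028 ang -177.3
black [203. 226.] 7 r 0.1231 ang -176.3
blue [198.6 163.6] 54 r 0.0442 ang 5.8
```

View pics/t2.png

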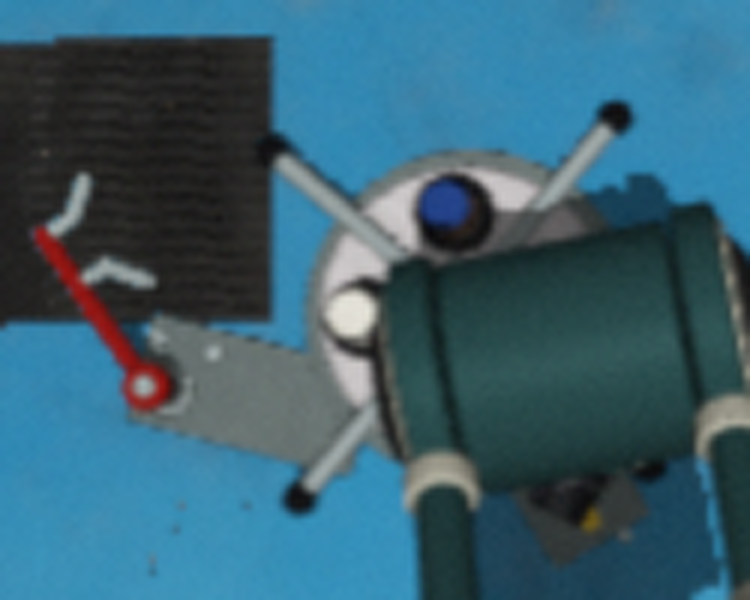

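The carousel is following: the pushed spoke is at −129° with the finger at −116°. The target finger angle is about −181°. The keeper hasn't moved.

Call:
carry_out(offset=[[0, 0.02, -0.61], [0, 0.02, -0.61], [0, 0.02, -0.61], [0, 0.02, -0.61], [0, 0.02, -0.61]], delta_rot=[[4, 0, 0], [4, 0, 0], [4, 0, 0], [4, 0, 0], [4, 0, 0]])

```text
time: 3.9
tool_pos: [0.4893, 0.1485, 0.0317]
tcp_rot: [0.643, 1.472, -0.641]
wrist_force: [-0.4, -1.5, -0.6]
width: -0.0
```

Call:
carry_out(offset=[[0, 0.02, -0.61], [0, 0.02, -0.61], [0, 0.02, -0.61], [0, 0.02, -0.61], [0, 0.02, -0.61]], delta_rot=[[4, 0, 0], [4, 0, 0], [4, 0, 0], [4, 0, 0], [4, 0, 0]])

```text
time: 4.32
tool_pos: [0.4725, 0.174, 0.0316]
tcp_rot: [0.91, 1.371, -0.908]
wrist_force: [-0.8, -1.4, 1.1]
width: 0.001
```

Call:
carry_out(offset=[[0, 0.02, -0.46], [0, 0.02, -0.46], [0, 0.02, -0.46], [0, 0.02, -0.31], [0, 0.02, -0.31]], delta_rot=[[3, 0, 0], [3, 0, 0], [3, 0, 0], [2, 0, 0], [2, 0, 0]])

```text
time: 4.73
tool_pos: [0.4671, 0.1934, 0.0315]
tcp_rot: [1.08, 1.286, -1.078]
wrist_force: [-0.4, -1.4, 0.2]
width: -0.002
```

```bash
cat > chk.py <<'E'
from h import *
s=read_state();v=np.array(s['tool_pos'])[:2]-AX;f=np.degrees(np.arctan2(v[1],v[0]))
print('finger polar',np.linalg.norm(v).round(4),f.round(1))
p,d=read_camera('top');b=(125,130,250,230)
for nm,lo,hi,z in(('red',(0,150,80),(6,255,255),.075),('black',(0,0,0),(180,255,45),.053),('blue',(108,130,40),(130,255,255),.075),('white',(0,0,190),(180,40,255),.075)):
    for c,a,s in blobs(p,b,lo,hi):
        X=ray('top',c,z)[0,:2]-AX;r=np.linalg.norm(X);
        if .03<r<.055 and nm!='black' or nm=='red' or .105<r<.119 and a<30: print(nm,c.round(1),a,'r',r.round(4),'ang',np.degrees(np.arctan2(X[1],X[0])).round(1))
E
python3 chk.py; python3 -c "
from h import *
rows([(pose(.088,-171-2*k,.03),9-2*k,1) for k in range(1,6)])"
```

```text
finger polar 0.0867 -169.7
red [141.7 182.7] 90 r 0.1568 ang 93.3
black [203.6 139.6] 13 r 0.1123 ang -2.7
black [242.1 182.8] 13 r 0.112 ang -92.5
blue [212.4 169. ] 55 r 0.0444 ang -47.9
white [197.  162.2] 35 r 0.0485 ang 10.4
white [207.6 163.9] 56 r 0.0478 ang -24.5
white [189.  167.6] 41 r 0.0446 ang 42.4
white [183.3 174.1] 26 r 0.0475 ang 71.2
t 4.78 pos [0.4672 0.1939 0.0315] yaw 9.9 F [ 0.  -0.1  0.5] tilt [ 0.002  0.001 -1.   ] w -0.0 q [0.34 0.16 2.14 0.   0.84 1.74]
[[0.15, -0.14, -0.46], [0.0, 0.0, -0.31], [0.0, 0.01, -0.31], [0.0, 0.01, -0.31], [0.0, 0.0, -0.3]] [[np.float64(2.9), 0, 0], [np.float64(2.0), 0, 0], [np.float64(2.0), 0, 0], [np.float64(2.0), 0, 0], [np.float64(2.0), 0, 0]]
max 0.46 2.9
```

Call:
carry_out(offset=[[0, 0, -0.35], [0, 0, -0.35], [0, 0, -0.35], [0, 0, -0.35], [0, 0, -0.25]], delta_rot=[[2.3, 0, 0], [2.3, 0, 0], [2.3, 0, 0], [2.3, 0, 0], [1.8, 0, 0]])

```text
time: 5.2
tool_pos: [0.4658, 0.2098, 0.0314]
tcp_rot: [1.223, 1.2, -1.22]
wrist_force: [-0.3, -1.2, 0.7]
width: 0.003
```

Call:
carry_out(offset=[[0, 0, 0], [0, 0, 0], [0, 0, 0], [0, 0, 0], [0, 0, 0]], delta_rot=[[0, 0, 0], [0, 0, 0], [0, 0, 0], [0, 0, 0], [0, 0, 0]])

```text
time: 5.62
tool_pos: [0.4649, 0.2095, 0.0304]
tcp_rot: [1.221, 1.201, -1.221]
wrist_force: [0.5, -0.8, -0.3]
width: 0.002
```

```bash
python3 chk.py
```

```text
finger polar 0.0875 179.6
red [141.8 182.9] 89 r 0.1567 ang 93.5
black [211.6 141.1] 11 r 0.1117 ang -14.1
black [240.9 190.8] 12 r 0.1123 ang -103.7
blue [214.3 171.7] 54 r 0.0443 ang -59.2
white [200.9 161.1] 32 r 0.0507 ang -1.7
white [210.6 168.3] 79 r 0.0424 ang -41.5
white [191.6 165.7] 37 r 0.0446 ang 31.3
white [185.  170.9] 28 r 0.0471 ang 59.2
white [181.4 179.7] 10 r 0.0497 ang 89.7
```

The spokes are now at −13.9° against a target of −13.7°. I'll back off, lift, and go over to the outer side of the keeper.

Call:
carry_out(offset=[[0, 0, 0.3], [0, 0, 0.3], [-1, 0, 0], [-2, 0, 0], [-2.5, 0, 0]], delta_rot=[[0, 0, 0], [0, 0, 0], [0, 0, 0], [0, 0, 0], [0, 0, 0]])

```text
time: 6.08
tool_pos: [0.4629, 0.2027, 0.0846]
tcp_rot: [1.219, 1.203, -1.226]
wrist_force: [0.3, -0.3, -0.0]
width: -0.002
```

Call:
carry_out(offset=[[-2.5, 0, 0], [-2.5, 0, 0], [0, 0, 0], [0, 0, 0], [0, 0, 0]], delta_rot=[[0, 0, 0], [0, 0, 0], [0, 0, 0], [0, 0, 0], [0, 0, 0]])

```text
time: 6.5
tool_pos: [0.4645, 0.2034, 0.1354]
tcp_rot: [1.222, 1.201, -1.222]
wrist_force: [0.8, -0.5, 0.4]
width: -0.002
```

```bash
python3 - <<'E'
from h import *
P=np.array([.5141,.3485]);a=np.radians(36.3);n=np.array([-np.sin(a),np.cos(a)])
st=P+.07*np.array([np.cos(a),np.sin(a)])+.032*n;print(st)
rows([([*st,.12],126,20),([*st,.03],126,10)])
p,d=read_camera('top');cv2.imwrite('pics/t3.png',cv2.resize(p[130:230,125:250,::-1],None,fx=6,fy=6,interpolation=cv2.INTER_CUBIC))
E
```

```text
[0.55157056 0.41573063]
t 6.5 pos [0.4645 0.2034 0.1354] yaw -1.0 F [ 0.8 -0.5  0.4] tilt [ 0.  0. -1.] w -0.0 q [0.36 0.03 2.06 0.   1.05 1.95]
[[0.08, 0.42, -1.07], [0.07, 0.53, -1.02], [0.08, 0.64, -0.95], [0.08, 0.74, -0.87], [0.08, 0.84, -0.79]] [[np.float64(-6.3), 0, 0], [np.float64(-6.4), 0, 0], [np.float64(-6.3), 0, 0], [np.float64(-6.4), 0, 0], [np.float64(-6.3), 0, 0]]
[[0.07, 0.92, -0.69], [0.08, 0.98, -0.58], [0.08, 1.05, -0.47], [0.07, 1.09, -0.36], [0.08, 1.13, -0.23]] [[np.float64(-6.4), 0, 0], [np.float64(-6.3), 0, 0], [np.float64(-6.4), 0, 0], [np.float64(-6.3), 0, 0], [np.float64(-6.4), 0, 0]]
[[0.08, 1.14, -0.1], [0.08, 1.15, 0.02], [0.07, 1.13, 0.15], [0.08, 1.12, 0.28], [0.08, 1.07, 0.39]] [[np.float64(-6.3), 0, 0], [np.float64(-6.4), 0, 0], [np.float64(-6.3), 0, 0], [np.float64(-6.4), 0, 0], [np.float64(-6.3), 0, 0]]
[[0.08, 1.03, 0.52], [0.07, 0.96, 0.62], [0.08, 0.89, 0.73], [0.08, 0.81, 0.82], [0.07, 0.7, 0.9]] [[np.float64(-6.4), 0, 0], [np.float64(-6.3), 0, 0], [np.float64(-6.4), 0, 0], [np.float64(-6.3), 0, 0], [np.float64(-6.4), 0, 0]]
[[0.9, 0.0, 0.0], [0.9, 0.0, 0.0], [0.9, 0.0, 0.0], [0.9, 0.0, 0.0], [0.9, 0.0, 0.0]] [[np.float64(0.0), 0, 0], [np.float64(0.0), 0, 0], [np.float64(0.0), 0, 0], [np.float64(0.0), 0, 0], [np.float64(0.0), 0, 0]]
[[0.9, 0.0, 0.0], [0.9, 0.0, 0.0], [0.9, 0.0, 0.0], [0.9, 0.0, 0.0], [0.9, 0.0, 0.0]] [[np.float64(0.0), 0, 0], [np.float64(0.0), 0, 0], [np.float64(0.0), 0, 0], [np.float64(0.0), 0, 0], [np.float64(0.0), 0, 0]]
max 1.15 6.4
```

View pics/t3.png

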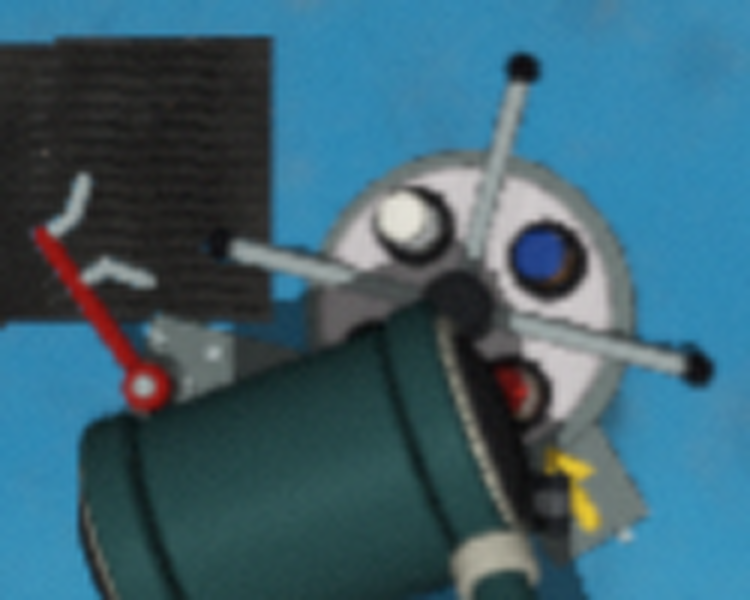

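The picture shows red at the arrow, with all the bottles seated and the keeper still open. Now moving to the keeper.

Call:
carry_out(offset=[[0, 0.4, -1.05], [0, 0.55, -1.0], [0, 0.65, -0.95], [0, 0.75, -0.85], [0, 0.85, -0.8]], delta_rot=[[-6.3, 0, 0], [-6.4, 0, 0], [-6.3, 0, 0], [-6.4, 0, 0], [-6.3, 0, 0]])

```text
time: 6.97
tool_pos: [0.4857, 0.2561, 0.1333]
tcp_rot: [0.799, 1.42, -0.804]
wrist_force: [1.2, -0.0, 0.3]
width: 0.001
```

Call:
carry_out(offset=[[0, 0.9, -0.7], [0, 1.0, -0.6], [0, 1.05, -0.45], [0, 1.1, -0.35], [0, 1.15, -0.25]], delta_rot=[[-6.4, 0, 0], [-6.3, 0, 0], [-6.4, 0, 0], [-6.3, 0, 0], [-6.4, 0, 0]])

```text
time: 7.38
tool_pos: [0.5075, 0.3095, 0.133]
tcp_rot: [0.37, 1.542, -0.374]
wrist_force: [0.5, -0.2, 0.2]
width: -0.001
```

Call:
carry_out(offset=[[0, 1.15, -0.1], [0, 1.15, 0], [0, 1.15, 0.15], [0, 1.1, 0.3], [0, 1.05, 0.4]], delta_rot=[[-6.3, 0, 0], [-6.4, 0, 0], [-6.3, 0, 0], [-6.4, 0, 0], [-6.3, 0, 0]])

```text
time: 7.8
tool_pos: [0.5295, 0.3624, 0.1329]
tcp_rot: [-0.064, 1.573, 0.061]
wrist_force: [0.0, -0.5, -0.8]
width: 0.001
```

Call:
carry_out(offset=[[0, 1.05, 0.5], [0, 0.95, 0.6], [0, 0.9, 0.75], [0, 0.8, 0.8], [0, 0.7, 0.9]], delta_rot=[[-6.4, 0, 0], [-6.3, 0, 0], [-6.4, 0, 0], [-6.3, 0, 0], [-6.4, 0, 0]])

```text
time: 8.22
tool_pos: [0.5509, 0.4155, 0.1327]
tcp_rot: [-0.498, 1.517, 0.496]
wrist_force: [-0.3, -0.0, -0.3]
width: -0.0
```

```bash
python3 - <<'E'
from h import *
P=np.array([.5141,.3485]);a=np.radians(36.3);n=np.array([-np.sin(a),np.cos(a)])
st=P+.07*np.array([np.cos(a),np.sin(a)])+.032*n;print(st)
rows([([*st,.12],126,5),([*st,.03],126,5)])
p,d=read_camera('top');b=(125,130,250,230)
cv2.imwrite('pics/t4.png',cv2.resize(p[130:230,125:250,::-1],None,fx=6,fy=6,interpolation=cv2.INTER_CUBIC))
for c,a,s in blobs(p,b,(0,150,80),(6,255,255)):
    X=ray('top',c,.075)[0,:2]-AX;print('red',c,a,np.linalg.norm(X),np.degrees(np.arctan2(X[1],X[0])))
E
```

```text
[0.55157056 0.41573063]
t 8.22 pos [0.5509 0.4155 0.1327] yaw 126.3 F [-0.3 -0.  -0.3] tilt [-0.004 -0.002 -1.   ] w -0.0 q [ 0.61  0.37  1.66  0.    1.12 -0.02]
[[0.25, -0.0, 0.01], [0.26, -0.01, 0.02], [0.25, -0.0, 0.01], [0.25, -0.01, 0.02], [0.26, 0.0, 0.01]] [[np.float64(0.1), 0, 0], [np.float64(0.1), 0, 0], [np.float64(0.0), 0, 0], [np.float64(0.1), 0, 0], [np.float64(0.0), 0, 0]]
[[1.8, 0.0, 0.01], [1.8, 0.0, 0.01], [1.8, 0.0, 0.01], [1.8, 0.0, 0.0], [1.8, 0.0, 0.01]] [[np.float64(0.0), 0, 0], [np.float64(0.0), 0, 0], [np.float64(0.0), 0, 0], [np.float64(0.0), 0, 0], [np.float64(0.0), 0, 0]]
max 1.8 0.1
red [136.86 176.28] 50 0.17041399947744545 87.24462704555177
red [208.18867925 194.8490566 ] 53 0.04553241237124395 -149.98719824831036
```

View pics/t4.png

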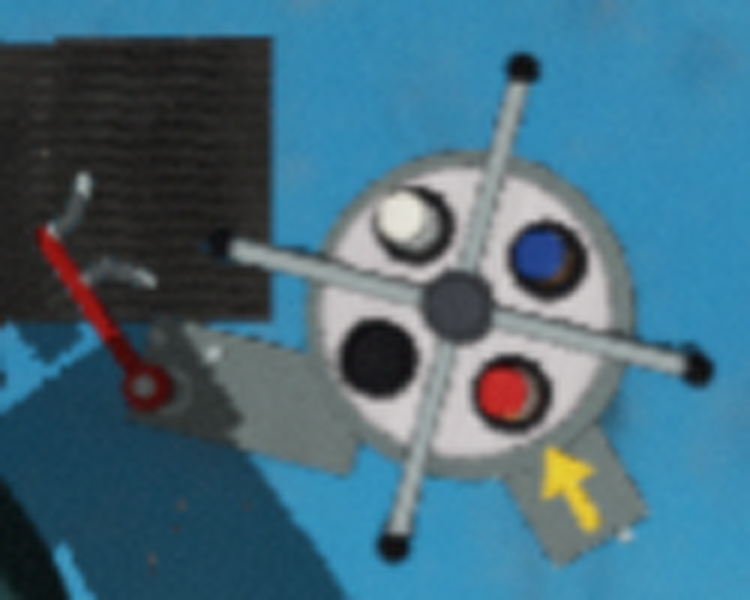

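The red bottle is at −150°, r = 45.5 mm, so about 1 mm off the pick-up place, and the keeper is open. Lowering now.

Call:
carry_out(offset=[[1.5, 0, 0], [2, 0, 0], [2, 0, 0], [2, 0, 0], [1.5, 0, 0]], delta_rot=[[0, 0, 0], [0, 0, 0], [0, 0, 0], [0, 0, 0], [0, 0, 0]])

```text
time: 8.68
tool_pos: [0.5496, 0.4136, 0.0409]
tcp_rot: [-0.492, 1.52, 0.489]
wrist_force: [-0.8, 0.0, -1.5]
width: -0.002
```

Call:
carry_out(offset=[[1, 0, 0], [0, 0, 0], [0, 0, 0], [0, 0, 0], [0, 0, 0]], delta_rot=[[0, 0, 0], [0, 0, 0], [0, 0, 0], [0, 0, 0], [0, 0, 0]])

```text
time: 9.1
tool_pos: [0.5532, 0.4166, 0.037]
tcp_rot: [-0.491, 1.511, 0.493]
wrist_force: [-0.2, 1.0, 0.1]
width: -0.001
```

```bash
cat >> h.py <<'E'
PV=np.array([.5141,.3485])
def kp(a,d,z=.031): # finger beside bar at angle a (world deg), normal offset d
    r=np.radians(a);return np.array([*(PV+.07*np.array([np.cos(r),np.sin(r)])+d*np.array([-np.sin(r),np.cos(r)])),z])
E
python3 - <<'E'
from h import *
A=np.linspace(36.3,-13.7,21)
rows([(kp(36.3,.024),126.3,2),(kp(36.3,.017),126.3,3)]+[(kp(a,.016),a+90,1) for a in A[1:]])
E
```

```text
t 9.1 pos [0.5532 0.4166 0.037 ] yaw 126.0 F [-0.2  1.   0.1] tilt [ 0.002  0.002 -1.   ] w -0.0 q [ 0.61  0.46  1.72 -0.    0.96 -0.02]
[[0.3, -0.39, -0.09], [0.3, -0.38, -0.09], [0.0, -0.23, 0.0], [0.0, -0.24, 0.0], [0.0, -0.23, 0.0]] [[np.float64(-0.1), 0, 0], [np.float64(-0.2), 0, 0], [np.float64(0.0), 0, 0], [np.float64(0.0), 0, 0], [np.float64(0.0), 0, 0]]
[[0.0, -0.41, 0.07], [0.0, -0.31, 0.06], [0.0, -0.31, 0.06], [0.0, -0.3, 0.06], [0.0, -0.31, 0.07]] [[np.float64(2.5), 0, 0], [np.float64(2.5), 0, 0], [np.float64(2.5), 0, 0], [np.float64(2.5), 0, 0], [np.float64(2.5), 0, 0]]
[[0.0, -0.31, 0.06], [0.0, -0.3, 0.06], [0.0, -0.31, 0.07], [0.0, -0.31, 0.06], [0.0, -0.3, 0.06]] [[np.float64(2.5), 0, 0], [np.float64(2.5), 0, 0], [np.float64(2.5), 0, 0], [np.float64(2.5), 0, 0], [np.float64(2.5), 0, 0]]
[[0.0, -0.31, 0.07], [0.0, -0.31, 0.06], [0.0, -0.3, 0.06], [0.0, -0.31, 0.07], [0.0, -0.31, 0.06]] [[np.float64(2.5), 0, 0], [np.float64(2.5), 0, 0], [np.float64(2.5), 0, 0], [np.float64(2.5), 0, 0], [np.float64(2.5), 0, 0]]
[[0.0, -0.3, 0.06], [0.0, -0.31, 0.07], [0.0, -0.31, 0.06], [-0.0, -0.31, 0.06], [-0.0, -0.3, 0.06]] [[np.float64(2.5), 0, 0], [np.float64(2.5), 0, 0], [np.float64(2.5), 0, 0], [np.float64(2.5), 0, 0], [np.float64(2.5), 0, 0]]
max 0.41 2.5
```

Call:
carry_out(offset=[[0.3, -0.35, -0.05], [0.1, -0.35, -0.05], [0, -0.25, 0], [0, -0.25, 0], [0, -0.25, 0]], delta_rot=[[0, 0, 0], [0, 0, 0], [0, 0, 0], [0, 0, 0], [0, 0, 0]])

```text
time: 9.52
tool_pos: [0.56, 0.4032, 0.0314]
tcp_rot: [-0.492, 1.514, 0.492]
wrist_force: [-0.3, -0.1, -0.4]
width: 0.001
```

Call:
carry_out(offset=[[0, -0.4, 0.06], [0, -0.31, 0.06], [0, -0.31, 0.06], [0, -0.31, 0.06], [0, -0.31, 0.06]], delta_rot=[[2.5, 0, 0], [2.5, 0, 0], [2.5, 0, 0], [2.5, 0, 0], [2.5, 0, 0]])

```text
time: 9.93
tool_pos: [0.571, 0.391, 0.0314]
tcp_rot: [-0.32, 1.547, 0.321]
wrist_force: [-0.4, 0.9, 0.1]
width: -0.001
```

Call:
carry_out(offset=[[0, -0.31, 0.06], [0, -0.31, 0.06], [0, -0.31, 0.06], [0, -0.31, 0.06], [0, -0.31, 0.06]], delta_rot=[[2.5, 0, 0], [2.5, 0, 0], [2.5, 0, 0], [2.5, 0, 0], [2.5, 0, 0]])

```text
time: 10.35
tool_pos: [0.5787, 0.3773, 0.0314]
tcp_rot: [-0.149, 1.566, 0.15]
wrist_force: [-0.7, 0.8, -0.4]
width: -0.004
```

```bash
python3 - <<'E'
from h import *
A=np.linspace(36.3,-13.7,21)
rows([(kp(a,.016),a+90,1) for a in A[11:]])
E
python3 chk.py
```

```text
t 10.35 pos [0.5787 0.3773 0.0314] yaw 100.9 F [-0.7  0.8 -0.4] tilt [ 0.  0. -1.] w -0.0 q [0.54 0.47 1.72 0.   0.95 0.35]
[[0.04, -0.26, 0.16], [-0.0, -0.31, 0.07], [-0.0, -0.31, 0.06], [-0.0, -0.3, 0.06], [-0.0, -0.31, 0.07]] [[np.float64(2.1), 0, 0], [np.float64(2.5), 0, 0], [np.float64(2.5), 0, 0], [np.float64(2.5), 0, 0], [np.float64(2.5), 0, 0]]
[[-0.0, -0.31, 0.06], [-0.0, -0.31, 0.06], [-0.0, -0.3, 0.06], [-0.0, -0.31, 0.07], [-0.0, -0.31, 0.06]] [[np.float64(2.5), 0, 0], [np.float64(2.5), 0, 0], [np.float64(2.5), 0, 0], [np.float64(2.5), 0, 0], [np.float64(2.5), 0, 0]]
max 0.31 2.5
finger polar 0.1705 81.1
red [146.5 177.1] 24 r 0.1443 ang 87.5
red [208.2 194.8] 54 r 0.0454 ang -149.8
black [211.6 141.1] 11 r 0.1117 ang -14.1
black [240.9 190.8] 12 r 0.1123 ang -103.7
black [189.9 220.7] 14 r 0.1126 ang 165.7
blue [214.3 171.7] 55 r 0.0442 ang -59.4
white [200.6 161.1] 34 r 0.0508 ang -1.1
white [210.5 168.2] 87 r 0.0423 ang -41.1
white [191.6 165.6] 40 r 0.0447 ang 31.1
white [185.5 171.2] 33 r 0.0456 ang 59.5
white [186.4 182.2] 59 r 0.0367 ang 99.9
white [209.  194.6] 157 r 0.0461 ang -147.4
white [190.4 198.3] 41 r 0.0549 ang 153.4
```

The keeper is following and the carousel hasn't moved. Continuing.

Call:
carry_out(offset=[[0, -0.31, 0.1], [0, -0.31, 0.07], [0, -0.31, 0.06], [0, -0.31, 0.06], [0, -0.31, 0.06]], delta_rot=[[2.5, 0, 0], [2.5, 0, 0], [2.5, 0, 0], [2.5, 0, 0], [2.5, 0, 0]])

```text
time: 10.82
tool_pos: [0.5836, 0.3624, 0.0314]
tcp_rot: [0.022, 1.571, -0.021]
wrist_force: [-0.4, 0.3, -0.6]
width: -0.001
```

Call:
carry_out(offset=[[0, -0.31, 0.06], [0, -0.31, 0.06], [0, -0.31, 0.06], [0, -0.31, 0.06], [0, -0.31, 0.06]], delta_rot=[[2.5, 0, 0], [2.5, 0, 0], [2.5, 0, 0], [2.5, 0, 0], [2.5, 0, 0]])

```text
time: 11.23
tool_pos: [0.5852, 0.3482, 0.0316]
tcp_rot: [0.196, 1.561, -0.19]
wrist_force: [1.4, 12.9, -3.7]
width: -0.001
```

Call:
carry_out(offset=[[0, -0.1, 0], [0, -0.1, 0], [0, 0, 0], [0, 0, 0], [0, 0, 0]], delta_rot=[[0, 0, 0], [0, 0, 0], [0, 0, 0], [0, 0, 0], [0, 0, 0]])

```text
time: 11.65
tool_pos: [0.5852, 0.3483, 0.0317]
tcp_rot: [0.196, 1.56, -0.186]
wrist_force: [0.5, 10.5, -4.7]
width: 0.001
```

```bash
python3 - <<'E'
from h import *
rows([(kp(-13.7,.016),76.3,5)])
E
python3 chk.py | head -6
```

```text
t 11.65 pos [0.5852 0.3483 0.0317] yaw 76.0 F [ 0.5 10.5 -4.7] tilt [ 0.003  0.006 -1.   ] w 0.0 q [0.5  0.45 1.75 0.   0.94 0.74]
[[0.01, -0.01, 0.02], [0.02, -0.02, 0.02], [0.01, -0.01, 0.01], [0.02, -0.01, 0.02], [0.01, -0.02, 0.02]] [[np.float64(-0.1), 0, 0], [np.float64(-0.0), 0, 0], [np.float64(-0.1), 0, 0], [np.float64(-0.0), 0, 0], [np.float64(-0.1), 0, 0]]
max 0.02 0.1
finger polar 0.1432 76.8
red [208.2 194.8] 54 r 0.0454 ang -149.8
black [211.8 141. ] 10 r 0.112 ang -14.3
black [240.9 190.8] 12 r 0.1123 ang -103.7
black [190.  220.8] 20 r 0.1126 ang 165.9
blue [214.3 171.7] 55 r 0.0442 ang -59.4
```

The finger met a firm stop at the expected shut position, at about 11 N. I'll retreat and check.

Call:
carry_out(offset=[[0, 0.5, 0], [0, 1, 0], [0, 1, 0], [-2, 0.5, 0], [-3, 0, 0]], delta_rot=[[0, 0, 0], [0, 0, 0], [0, 0, 0], [0, 0, 0], [0, 0, 0]])

```text
time: 12.12
tool_pos: [0.5891, 0.3737, 0.0774]
tcp_rot: [0.187, 1.569, -0.194]
wrist_force: [-0.7, 0.9, -0.4]
width: -0.002
```

Call:
carry_out(offset=[[-3, 1, 0], [-3, 2, 0], [-2, 2, 0], [0, 2, 0], [0, 0, 0]], delta_rot=[[0, 0, 0], [0, 0, 0], [0, 0, 0], [0, 0, 0], [0, 0, 0]])

```text
time: 12.53
tool_pos: [0.6106, 0.4467, 0.1649]
tcp_rot: [0.194, 1.557, -0.185]
wrist_force: [-1.3, -0.2, -0.3]
width: -0.001
```

```bash
python3 chk.py; python3 - <<'E'
from h import *
p,d=read_camera('top')
cv2.imwrite('pics/t5.png',cv2.resize(p[130:230,125:250,::-1],None,fx=6,fy=6,interpolation=cv2.INTER_CUBIC))
E
```

```text
finger polar 0.2448 76.3
red [154.3 174.3] 72 r 0.1239 ang 83.6
red [208.2 194.8] 54 r 0.0454 ang -149.8
black [211.6 141.1] 11 r 0.1117 ang -14.1
black [240.9 190.8] 12 r 0.1123 ang -103.7
black [190.2 220.8] 12 r 0.1124 ang 166.1
blue [214.3 171.7] 55 r 0.0442 ang -59.4
white [200.6 161.1] 34 r 0.0508 ang -1.1
white [210.6 168.2] 84 r 0.0423 ang -41.3
white [191.6 165.6] 40 r 0.0447 ang 31.1
white [185.3 171.1] 30 r 0.0462 ang 59.4
white [186.4 182.2] 58 r 0.0366 ang 99.9
white [209.  194.6] 154 r 0.0462 ang -147.3
white [190.4 198.2] 40 r 0.0547 ang 153.5
```

View pics/t5.png

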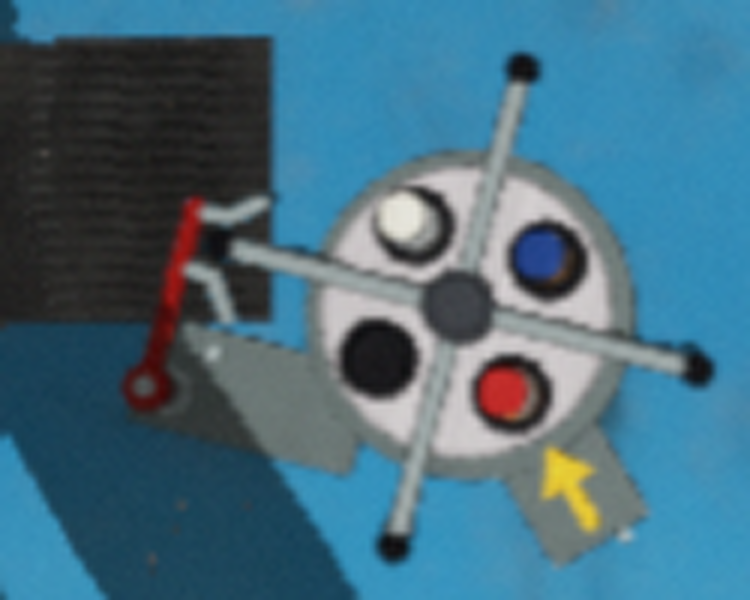

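The fork straddles the spoke ball. The bar lies at about −15° (station yaw is −14°), so it is shut. Handing in.

```bash
python3 -c "
from workcell import *
s=read_state();print(s['time'],s['wrist_force']);print(finish_job())"
```

```text
12.6333 [-0.19118228 -0.63303882 -0.09582932]
the job is handed in; nothing more can be done
None
```

I turned the carousel about 97° clockwise by pushing one spoke, which brought the red-capped bottle to the arrow. Then I pushed the keeper lever shut against its stop, backed the arm clear and handed the job in at 12.6 s of the 61 s allowed.

Last checks, from the top camera with the arm clear:
- **Red bottle:** it reads at −149.8° and 45.4 mm from the axis. The target is about −148.7° and 45 mm, so it is roughly 1 mm off, against the 8 mm limit.
- **Carousel:** the spokes are within about 0.4° of the station axes and did not move when the keeper closed.
- **Keeper:** the fork straddles the spoke ball. The bar lies along the station's x axis to within about 2°, and the finger met a firm stop at about 11 N where the shut position was expected.
- **Bottles:** all three stand upright in their cups.
- **Spool, tin and loupe:** I did not measure these again, but the finger was never lowered near them.

The two measurements of the station's direction disagreed slightly: −13.3° from the keeper pivot and −14.3° from the arrow. I used −13.7°, and the difference is well inside tolerance. No check failed.

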